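Centre a brass die on the viewing stage and hold the filter glass over it, label face up

TASK

Set the small round brass die down on the aluminium stage plate, centred on the cross lines between its two stops, and let go of it. Then take the filter glass with the cut-off corner out of its rack by its frosted end (the end with the corner notch) and hold it with its clear end straight above the die, about 15 cm above the bench, long edges level, tipped back about 45 degrees (or flatter) so that its label face looks upward. Finish while still holding it there, steady and touching nothing else, and leave the other glass, the tools and the bottle where they are.

Things in the scene. Friction and masses are not known exactly. Their poses are not given: they have to be found in the camera images.
- die: Loose solid brass die, an upright disc 36 mm in diameter and 22 mm high, about 0.19 kg, standing on the bench. Origin: centre of its underside, z up.
- stage: Fixed aluminium plate, 150 (x) x 110 (y) x 10 mm high, with fine cross lines along x and y through the middle. Two dark steel stops on it, centred at x = 0, y = +27 and -27 mm, each 24 (x) x 12 (y) mm and 12 mm tall above the plate: a 42 mm gap along y, open along x. Origin: centre of the underside, z up.
- stage_mid (a point): Point in the middle between the stops, on the stage's top surface (10 mm above the bench), where the die's underside must be centred.
- rack: Fixed grey plastic rack, 130 (x) x 120 (y) x 20 mm high, at any yaw. Two slots along x at y = +38 and -38 mm, each 118 mm long, 10 wide, 14 deep (floor 6 mm above the bench), closed at the ends; each holds one glass standing on its long edge, reaching 36 mm above the rack. Origin: centre of the underside, z up.
- filter: The wanted glass: loose plate 110 (x) x 8 (y, thickness) x 50 mm (z), 0.1 kg, standing in either slot of the rack. Origin: middle of its lower long edge; x towards its frosted end (frosted from +11 to +55 mm, rest clear), y out of the label face, z up as it stands. Facing the label face of the standing glass, the notch is at upper left; the frosting looks alike from both faces.
- filter_notch (a point): Inner corner of the notch, 14 x 14 mm, cut from the filter glass's upper corner at the frosted end: at x = +41, y = 0, z = +36 mm in filter's frame. Only the notch tells this glass from the other, and its label face.
- filter_window (a point): Middle of the filter glass's clear end, at x = -30, y = 0, z = +25 mm in filter's frame; this point is to be held above the die.
- blank: The other glass, same size and same looks but with no corner notch, standing in the other slot of the rack; leave it. Same origin and axes as the filter glass.
- screwdriver: Loose screwdriver, 170 mm long, lying crosswise between the robot and the work; leave it.
- hammer: Loose hammer, 300 mm long, lying on the left of the bench; leave it.
- wrench: Loose steel wrench, 200 mm long, lying at the far side of the bench; leave it.
- tape: Loose roll of paper tape, a ring 90 mm across and 30 mm high, lying flat at the far side of the bench; leave it.
- pliers: Loose pliers, about 170 mm long, with red handles, lying at the far side of the bench; leave them.
- cleaner: Loose white bottle, 64 mm across and 150 mm high, standing on the right of the bench; leave it.
Things that resemble listed ones, but are neither listed nor needed, are in the scene too. Of the things that look like the die, take the one that is farthest from the robot's base at the start.

How it is judged (in metres and radians):
On the way, in this order (a step that is already met when the one before it is completed fails the run):
1. the die stands centred between the stops on the stage, released and at rest (horizontal distance between die and stage_mid below 0.007 m and height (world z) of die between 0.007 and 0.013 m and angle between die's own z axis and vertical below 0.08 rad and contact force between die and the fingers below 0.05 N and linear speed of die below 0.02 m/s), for 0.2 s.
2. the notched filter glass is lifted clear of the rack (height (world z) of filter_window above 0.07 m and contact force between filter and rack below 0.05 N and contact force between filter and the fingers above 0.5 N), for 0.1 s.
At the end, for the whole second after the job is handed in: Die on the stage within 7 mm of the middle between the stops; notched glass held still by its frosted end, clear end's middle within 20 mm sideways of the die and 115-185 mm above the bench, long edges level within 12 deg, label face within 55 deg of straight up, touching only the fingers (horizontal distance between die and stage_mid below 0.007 m and height (world z) of die between 0.007 and 0.013 m and angle between die's own z axis and vertical below 0.08 rad and horizontal distance between filter_window and die below 0.02 m and height (world z) of filter_window between 0.115 and 0.185 m and angle between filter's own y axis and vertical below 0.97 rad and angle between filter's own x axis and vertical between 1.35 and 1.79 rad and x of the grasp point in the frame of filter above 0.011 m and contact force between filter and the fingers above 0.5 N and contact force between filter and die below 0.05 N and contact force between filter and stage below 0.05 N and contact force between filter and rack below 0.05 N and linear speed of filter below 0.03 m/s and contact force between filter and cleaner below 0.05 N); the arm keeps its last pose, push and grip.
It fails at once if the other glass, a tool or the bottle was moved (distance of blank from where it was at the start of the episode above 0.02 m or distance of any of screwdriver, hammer, wrench, tape, pliers, cleaner from where it was at the start of the episode above 0.03 m).
It also fails if it takes over 58 s, if anything falls off the work surface, if the arm or the gripper's body presses on something with over 40 N, if the wrist force passes 120 N, or if a joint passes its speed limit or range.

ROBOT

A 7-joint arm with a two-finger parallel gripper is mounted at the origin on the work surface. World frame = base frame: x ahead of the robot, y to its left, z up, the work surface at z = 0. Lengths are in mm, angles in rad, forces in N, time in s.
With the tool pointing down it reaches from about 400 to 900 mm from the base axis. Payload 5.5 kg.
Tool frame: the origin (TCP) lies between the finger pads; the fingertips stand 25 mm ahead of it and the grasp point (between the pads) lies 6 mm ahead of it; z points along the fingers, y is the line along which they close (so a half turn about z gives the same grasp; the last joint's range is limited). The gripper opens to 92 mm and grips with 3 to 60 N. Pads are 19 mm wide; open, the fingers measure 130 mm over their backs; the gripper's body (75 mm by 190 mm) begins 47 mm behind the grasp point.
Start: joints at [-0.97, 0.501, -0.427, 1.55, 0.221, 1.138, -0.21], TCP at [215.381, 613.278, 251.729] pointing down, gripper open.
Joint ranges: [-2.88, 2.88], [-0.31, 2.03], [-1.54, 1.56], [0.2, 2.42], [-1.41, 4.55], [0.19, 2.02], [-2.57, 2.57]. Speed limits (rad/s): [2.57, 2.57, 3.14, 3.14, 3.14, 3.14, 3.14].

INTERFACE

Orientations are given as a unit quaternion [x, y, z, w].
In Python, from rig import robot gives the robot as it stands. The module is installed in compiled form; this text tells all that it offers.
- The arm moves only by the shell command python3 -m jog 'ROWS' [FORCE]. ROWS is JSON, a list of rows, each a list of 7 numbers: the shift along the world's x, y, z in mm, then the turn, a rotation vector about the world's x, y, z in rad, then the opening in per cent of the stroke, from 0 (shut) to 100 (fully open). A call has 1 to 12 rows; each row shifts and turns the commanded pose from where the row before left it; what a row does not reach is not made up. A row lasts 1/12 s, in which the tool goes at most 41.7 mm and 7.16 degrees, less where a joint would pass 70% of its speed; a pose out of reach is approached as far as the arm can. A call is refused whole if a number of a shift passes 41.7 or a number of a turn 0.125, either way. A call with a gripper value outside its range is refused whole. The fingers move at their own pace and stop on an object; FORCE is the grip in N (left out, the last holds). Time passes only in rows, so rows that do not move let the fingers close. It gives the time, the measured TCP pose, the force, the opening and the grip force at its end, in the units of the state.
- robot.get_obs(): the state, without advancing time (a new reading comes with each control period).
- robot.camera(name): name is "side" or "top"; returns the picture (384x512x3 uint8, red, green, blue); there is no depth.
- robot.camera_params(name): a dict with "K" (3x3 intrinsics, pixels), "rvec" (rotation vector, rad) and "tvec" (3), from world to camera coordinates, as OpenCV has them. Camera axes: x right, y down, z forward; pixel columns grow to the right and rows downward; lengths in mm; the calibration is good to about 2 mm. A picture is of the moment at which its call begins. camera_params takes no time and is no camera call.
- robot.hand_in(): hands the job in; it is judged then, once.
The state is a dict: "clock": time; "qpos": joint angles; "dq": joint speeds; "joint_torque": joint torques, N m; "position": TCP position; "tcp_rot": TCP orientation; "contact_force": force on the tool from outside, world axes, zero at the start; "wrist_torque": the same for the moment, N m; "gripper_width": finger opening in mm; "finger_force": force on a finger pad.
Only numpy, scipy, OpenCV 4.12 (cv2) and the standard library are available. Lean on these libraries where they do the work, as an engineer would, in place of code of your own. Each camera call takes 0.05 s, during which the arm holds its last target. There are 200 camera calls.

## Working session

There is one attempt and no reset: what is moved stays moved. The work goes in short steps, Python scripts to look and compute and a shell command to move; the robot and the scene stay as the last step left them, time stands still between calls to the robot, and variables do not carry over. Pictures are saved under pics/ and viewed, at most 14 in all, crops included, and the job is handed in when it is done.

```bash
mkdir -p pics; cat > h.py <<'E'
import numpy as np, cv2
from rig import robot
def P(n):
    p=robot.camera_params(n); K=np.array(p["K"],float); R=cv2.Rodrigues(np.array(p["rvec"],float))[0]; return K,R,np.array(p["tvec"],float).ravel()
def ray(n,uv,z):
    K,R,t=P(n); d=R.T@np.linalg.inv(K)@np.array([uv[0],uv[1],1.]); c=-R.T@t
    return c+d*(z-c[2])/d[2]
def proj(n,X):
    K,R,t=P(n); q=K@(R@np.array(X,float)+t); return q[:2]/q[2]
def tri(uvt,uvs):
    A=[];b=[]
    for n,uv in(("top",uvt),("side",uvs)):
        K,R,t=P(n); M=K@np.c_[R,t]
        for i in(0,1):
            r=uv[i]*M[2]-M[i]; A.append(r[:3]); b.append(-r[3])
    return np.linalg.lstsq(np.array(A),np.array(b),rcond=None)[0]
def save(n,f,crop=None,s=1):
    im=robot.camera(n)[:,:,::-1]
    if crop: x0,y0,x1,y1=crop; im=im[y0:y1,x0:x1]
    cv2.imwrite("pics/"+f,cv2.resize(im,None,fx=s,fy=s,interpolation=cv2.INTER_CUBIC))
E
python3 - <<'E'
from h import *
save("top","t1.png",None,1.5);save("side","s1.png",None,1.5)
for n in("top","side"):
    K,R,t=P(n);print(K,-R.T@t,R)
E
```

```text
[[488.64800942   0.         259.88566459]
 [  0.         488.64800942 186.96962669]
 [  0.           0.           1.        ]] [ 319.80928746  -12.86765802 1782.11208532] [[-0.02916636 -0.9994076  -0.01826942]
 [-0.99058519  0.03134494 -0.13326093]
 [ 0.13375464  0.01421068 -0.99091259]]
[[499.09547084   0.         263.00518526]
 [  0.         499.09547084 191.54535099]
 [  0.           0.           1.        ]] [   -6.65540093 -1023.52477079  1032.84925723] [[ 0.87053782 -0.49209944  0.0014295 ]
 [-0.31127203 -0.55289431 -0.77292794]
 [ 0.38114777  0.67241804 -0.63449221]]
```

View pics/t1.png

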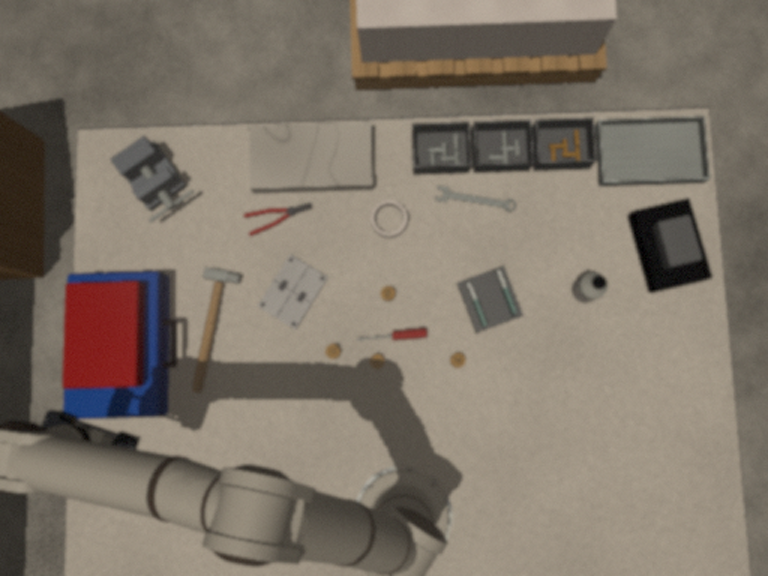

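View pics/s1.png

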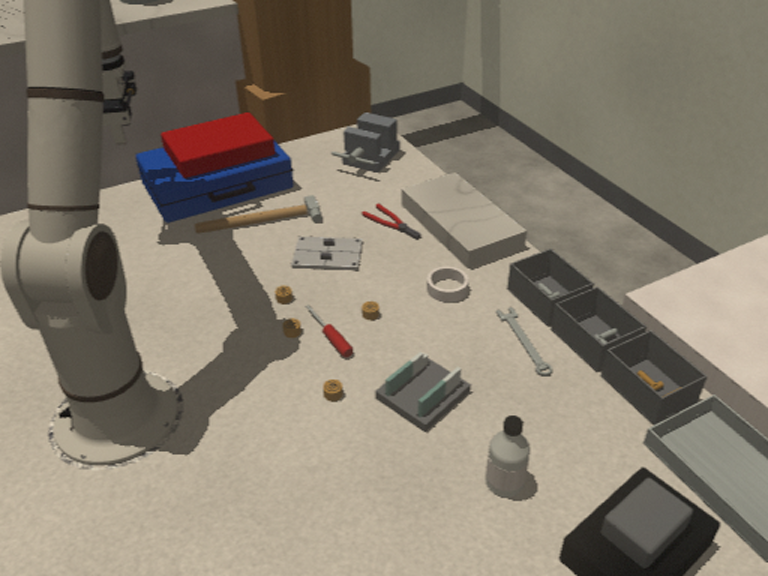

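The top view shows the farthest brass disc at (389,293), the stage at (293,291) and the rack at (489,298), in 1.5x pixels. Next I zoom in on these from both cameras.

```bash
python3 - <<'E'
from h import *
t=robot.camera("top")[:,:,::-1];s=robot.camera("side")[:,:,::-1]
def c(im,x,y,w,h,k): return cv2.resize(im[y:y+h,x:x+w],None,fx=k,fy=k,interpolation=cv2.INTER_CUBIC)
# 400x300 tiles
a=np.vstack([np.hstack([c(t,300,172,50,50,6)[:, :],c(s,245,230,75,60,5)[:300]]) if 0 else np.hstack([c(t,300,172,56,42,7),c(s,245,232,72,54,5.4444)[:294,:392]]),
 np.hstack([c(t,168,165,56,60,7)[:294],c(s,190,150,56,42,7)])])
cv2.imwrite("pics/c1.png",a);print(a.shape)
print(proj("top",[0,0,0])*1.5)
for n,p in(("die",(389,293)),("o1",(334,350)),("o2",(377,360)),("o3",(458,359))): 
    q=ray("top",(p[0]/1.5,p[1]/1.5),15);print(n,q,np.hypot(*q[:2]))
for p,im in(((389,293),t),):
    pass
hsv=cv2.cvtColor(t,cv2.COLOR_BGR2HSV);sub=hsv[183:207,247:271]
m=((sub[...,1]>90)).astype(np.uint8);ys,xs=np.nonzero(m);print(len(xs),xs.mean()+247,ys.mean()+183,ray("top",(xs.mean()+247,ys.mean()+183),14))
print(ray("side",(371/1.5,309/1.5),11))
E
```

```text
(588, 784, 3)
[402.17387608 516.37667144]
die [527.68503403  15.3813472   15.        ] 527.9091597767423
o1 [393.84623635 151.65989832  15.        ] 422.03741853661546
o2 [366.86317384  48.85311533  15.        ] 370.1016282057808
o3 [ 363.49248959 -145.16475379   15.        ] 391.4071993871546
64 258.234375 195.046875 [528.97836501  19.36989655  14.        ]
[529.68046322  21.5561283   11.        ]
```

View pics/c1.png

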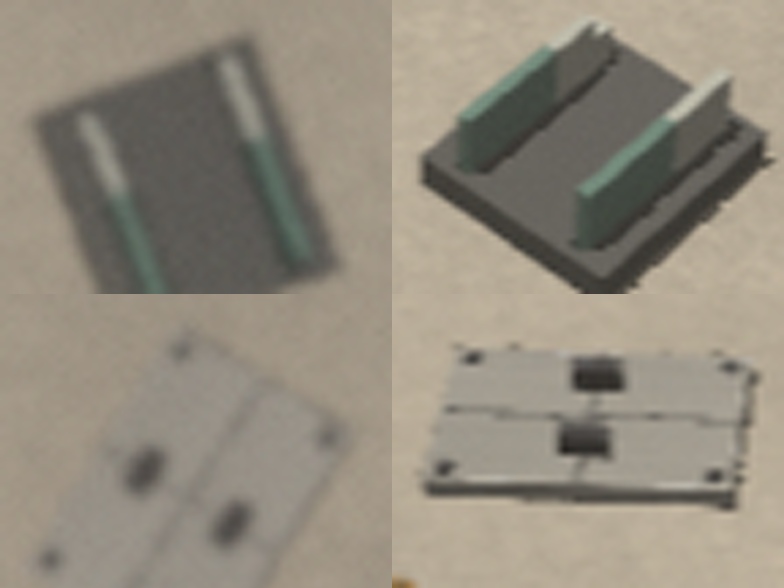

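The left glass in the side view, on the +y side, has the notch step at its far frosted end. So its label face looks towards +y. Now I fit the rack, stage and die poses.

```bash
cat > fit.py <<'E'
from h import *
from scipy.optimize import least_squares
def px(n,x,y,ox,oy,k,x0,y0): return (n,((x-ox+.5)/k-.5+x0,(y-oy+.5)/k-.5+y0))
rt=lambda x,y:px("top",x,y,0,0,7,300,172); rs=lambda x,y:px("side",x,y,392,0,5.4444,245,232)
st=lambda x,y:px("top",x,y,0,294,7,168,165); ss=lambda x,y:px("side",x,y,392,294,7,190,150)
rack=[((65,60,20),rt(38,112)),((65,-60,20),rt(255,38)),((-65,-60,20),rt(340,268)),
((-65,60,20),rs(421,162)),((-65,-60,20),rs(600,275)),((65,-60,20),rs(767,132)),
((55,-38,56),rt(228,55)),((11,-38,56),rt(260,139)),((-55,-38,56),rt(302,262)),((11,38,56),rt(122,190)),
((-55,38,56),rs(462,117)),((11,38,56),rs(552,50)),((-55,-38,56),rs(580,189)),((11,-38,56),rs(669,122)),((55,-38,56),rs(727,75))]
stage=[((75,55,10),st(185,330)),((75,-55,10),st(350,440)),((0,27,22),st(145,466)),((0,-27,22),st(232,519)),((0,0,10),st(190,500)),
((75,-55,10),ss(757,372)),((-75,-55,10),ss(425,486)),((-75,55,10),ss(452,348)),
((0,27,22),ss(597,366)),((0,-27,22),ss(583,432)),((0,0,10),ss(590,416))]
def fit(m,x0,name):
    def w(p,X):
        c,s=np.cos(p[2]),np.sin(p[2]);return [p[0]+c*X[0]-s*X[1],p[1]+s*X[0]+c*X[1],X[2]]
    f=lambda p:np.concatenate([proj(o[0],w(p,X))-o[1] for X,o in m])
    r=least_squares(f,x0,loss="soft_l1",x_scale=[100,100,1]);print(name,r.x.round(3));print(f(r.x).reshape(-1,2).round(1).tolist());return r.x,w
if __name__=="__main__":
    p,w=fit(rack,[520,-220,.4],"rack");print("grasp x=28",w(p,(28,38,45)),"notch",w(p,(41,38,42)))
    for yaw in(-.6,.9,2.5):fit(stage,[530,250,yaw],"stage")
    o=robot.get_obs();print(o)
    from scipy.spatial.transform import Rotation as R;print(R.from_quat(o["tcp_rot"]).as_matrix().round(3))
E
python3 fit.py
```

```text
rack [ 5.05144e+02 -2.26846e+02  3.12000e-01]
[[-0.4, 0.5], [-0.4, 0.0], [0.2, 0.7], [-0.1, -1.4], [0.2, 0.9], [0.3, 0.3], [-0.0, 0.7], [-0.2, 0.3], [0.5, 0.1], [-0.6, 0.1], [0.7, -0.2], [0.5, -0.7], [0.3, 1.0], [0.2, -0.3], [-0.1, -0.3]]
grasp x=28 [np.float64(520.1078470194213), np.float64(-182.0792190231492), 45] notch [np.float64(532.4784879903491), np.float64(-178.0833158751233), 42]
stage [539.428 251.131  -0.541]
[[-1.7, -0.3], [0.6, -1.6], [-0.2, 1.2], [0.1, 0.8], [0.2, 0.3], [-2.6, 16.5], [0.2, -0.5], [0.5, 0.1], [0.1, -0.2], [0.5, -0.3], [0.5, 0.0]]
stage [539.428 251.131  -0.541]
[[-1.7, -0.3], [0.6, -1.6], [-0.2, 1.2], [0.1, 0.8], [0.2, 0.3], [-2.6, 16.5], [0.2, -0.5], [0.5, 0.1], [0.1, -0.2], [0.5, -0.3], [0.5, 0.0]]
stage [539.428 251.131  -6.824]
[[-1.7, -0.3], [0.6, -1.6], [-0.2, 1.2], [0.1, 0.8], [0.2, 0.3], [-2.6, 16.5], [0.2, -0.5], [0.5, 0.1], [0.1, -0.2], [0.5, -0.3], [0.5, 0.0]]
{'clock': 0.2, 'qpos': array([-0.96978978,  0.50153203, -0.42691297,  1.55102158,  0.22080317,
        1.13828683, -0.21031529]), 'dq': array([ 0.00108549, -0.00284872, -0.00195944, -0.00425078, -0.00024032,
        0.00011724, -0.00128059]), 'joint_torque': array([-1.59887149e-03, -5.66481113e+01, -5.81346318e+00, -2.79133880e+01,
       -6.80606416e-02,  2.78006756e-02,  1.42635722e-04]), 'position': array([215.2814558 , 612.90124804, 251.0654131 ]), 'tcp_rot': array([ 1.68070539e-01,  9.85774789e-01, -5.82248612e-04, -1.44443347e-04]), 'contact_force': array([-0.21642198,  0.24808632, -0.1867928 ]), 'wrist_torque': array([ 0.01486068,  0.01927526, -0.07939708]), 'finger_force': 0.0, 'gripper_width': 92.07927728258794}
[[-0.944  0.331 -0.   ]
 [ 0.331  0.944 -0.001]
 [ 0.    -0.001 -1.   ]]
```

```bash
sed -i 's/((75,-55,10),ss(757,372))/((75,55,10),ss(757,372)),((75,-55,10),ss(735,490))/' fit.py; python3 fit.py | grep -A1 stage | tail -2
python3 -m jog '[[19,-35,-4,0,0,-0.11,100],[19,-35,-4,0,0,-0.11,100],[19,-35,-4,0,0,-0.11,100],[19,-35,-4,0,0,-0.11,100],[19,-35,-4,0,0,-0.11,100],[19,-35,-4,0,0,-0.11,100],[19,-35,-4,0,0,-0.11,100],[19,-35,-4,0,0,-0.11,100],[19,-35,-4,0,0,-0.11,100],[19,-35,-4,0,0,-0.11,100],[19,-35,-4,0,0,-0.11,100],[19,-35,-4,0,0,-0.11,100]]'
```

```text
stage [538.788 250.631  -0.574]
[[-0.7, -0.2], [1.0, -0.6], [0.0, 1.1], [0.1, 1.2], [0.3, 0.5], [-0.2, -2.1], [-0.1, 0.2], [-0.4, -0.9], [1.0, -0.2], [0.2, -0.1], [0.2, -0.2], [0.4, 0.2]]
clock: 1.2
position: [443.9, 191.5, 203.8]
tcp_rot: [0.739, 0.674, 0.0, 0.0]
contact_force: [0.9, 0.7, 0.2]
gripper_width: 91.6
finger_force: 0.0Traceback (most recent call last):
  File "fit.py", line 20, in <module>
    for yaw in(-.6,.9,2.5):fit(stage,[530,250,yaw],"stage")
                           ~~~^^^^^^^^^^^^^^^^^^^^^^^^^^^^^
  File "fit.py", line 17, in fit
    r=least_squares(f,x0,loss="soft_l1",x_scale=[100,100,1]);print(name,r.x.round(3));print(f(r.x).reshape(-1,2).round(1).tolist());return r.x,w
    return func(*args, **kwargs)
    result = trf(vector_fun.fun, vector_fun.jac, x0, f0, J0, lb, ub, ftol, xtol,
                 gtol, max_nfev, x_scale, loss_function, tr_solver,
                 tr_options.copy(), verbose, callback=callback_wrapped)
    return trf_no_bounds(
        fun, jac, x0, f0, J0, ftol, xtol, gtol, max_nfev, x_scale,
        loss_function, tr_solver, tr_options, ver
[... 868 characters left out ...]
~~~^^^^^^^^^^^^^^^^^^^^^^^^^^^^^^
    return np.atleast_1d(self.fun(x))
                         ~~~~~~~~^^^
    return self.f(x, *self.args, **self.kwargs)
           ~~~~~~^^^^^^^^^^^^^^^^^^^^^^^^^^^^^^
  File "fit.py", line 16, in <lambda>
    f=lambda p:np.concatenate([proj(o[0],w(p,X))-o[1] for X,o in m])
                               ~~~~^^^^^^^^^^^^^
  File "h.py", line 9, in proj
    K,R,t=P(n); q=K@(R@np.array(X,float)+t); return q[:2]/q[2]
          ~^^^
  File "h.py", line 4, in P
    p=robot.camera_params(n); K=np.array(p["K"],float); R=cv2.Rodrigues(np.array(p["rvec"],float))[0]; return K,R,np.array(p["tvec"],float).ravel()
ValueError: time passes only in moves, steps and waits
```

```bash
python3 -m jog '[[14,-28.5,-16,0,0,-0.08,100],[14,-28.5,-16,0,0,-0.08,100],[14,-28.5,-16,0,0,-0.08,100],[14,-28.5,-16,0,0,-0.08,100],[14,-28.5,-16,0,0,-0.08,100],[14,-28.5,-16,0,0,-0.08,100],[0,0,0,0,0,0,100],[0,0,0,0,0,0,100]]'
python3 - <<'E'
from h import *
t=robot.camera("top")[:,:,::-1];s=robot.camera("side")[:,:,::-1]
c=lambda im,x,y:cv2.resize(im[y:y+70,x:x+65],None,fx=6,fy=6,interpolation=cv2.INTER_CUBIC)
cv2.imwrite("pics/d1.png",np.hstack([c(t,228,160),c(s,215,160)]))
o=robot.get_obs()["position"];g=o-[0,0,25];print(proj("top",g),proj("side",g),proj("side",[529,20,22]))
E
```

```text
clock: 1.87
position: [527.0, 19.8, 106.5]
tcp_rot: [0.878, 0.479, -0.001, 0.0]
contact_force: [0.2, 0.4, -0.1]
gripper_width: 92.1
finger_force: 0.0
[256.75377501 193.3252044 ] [245.89502544 188.11035842] [247.31042014 203.68066505]
```

View pics/d1.png

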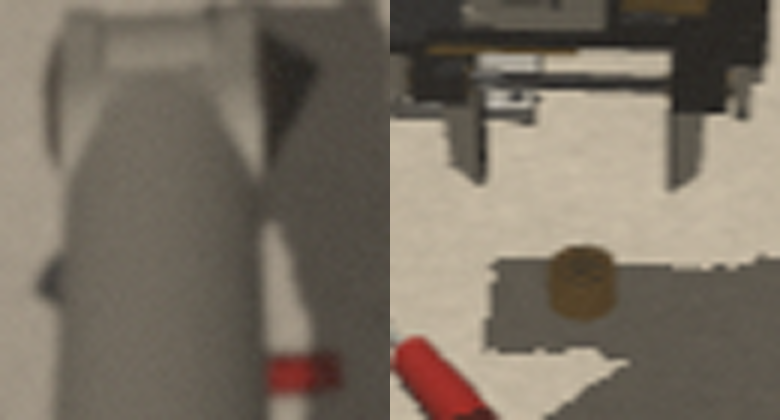

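The side view shows the die at (247,204), exactly where (529,20) should project, with the fingers straddling it. I descend and close.

```bash
python3 -m jog '[[1,0,-20,0,0,0,100],[1,0,-20,0,0,0,100],[0,0,-18,0,0,0,100],[0,0,-12,0,0,0,100],[0,0,-8,0,0,0,100],[0,0,0,0,0,0,100],[0,0,0,0,0,0,30],[0,0,0,0,0,0,20],[0,0,0,0,0,0,20],[0,0,0,0,0,0,20],[0,0,0,0,0,0,20],[0,0,0,0,0,0,20]]' 30
```

```text
clock: 2.97
position: [529.6, 22.3, 30.1]
tcp_rot: [0.877, 0.481, 0.0, 0.0]
contact_force: [0.5, 0.2, 0.2]
gripper_width: 56.4
finger_force: 0.0
```

```bash
python3 -m jog '[[0,0,-2,0,0,0,10],[0,0,0,0,0,0,10],[0,0,0,0,0,0,10],[0,0,0,0,0,0,10],[0,0,0,0,0,0,10],[0,0,0,0,0,0,10],[0,0,0,0,0,0,10],[0,0,0,0,0,0,10]]' 30
```

```text
clock: 3.63
position: [529.2, 22.3, 27.6]
tcp_rot: [0.877, 0.481, -0.0, -0.0]
contact_force: [-0.8, 0.6, -1.7]
gripper_width: 34.0
finger_force: 30.0
```

```bash
python3 -m jog '[[0,0,10,0,0,0,10],[0,0,20,0,0,0,10],[0,0,30,0,0,0,10],[0,0,30,0,0,0,10],[0,0,10,0,0,0,10],[0,0,0,0,0,0,10]]' 30
python3 - <<'E'
from h import *
s=robot.camera("side")[:,:,::-1]
c=lambda im,x,y:cv2.resize(im[y:y+60,x:x+65],None,fx=8,fy=8,interpolation=cv2.INTER_CUBIC)
cv2.imwrite("pics/d2.png",c(s,215,145))
o=robot.get_obs()["position"];
for d in(-6,-14,-25):print(d,(proj("side",o+[0,0,d])-[215,145])*8)
print((proj("side",o+[-.54*18,-.84*18,-25])-[215,145])*8, (proj("side",o+[.54*9.5,.84*9.5,-25])-[215,145])*8)
E
```

```text
clock: 4.13
position: [531.9, 22.5, 131.1]
tcp_rot: [0.877, 0.481, 0.003, 0.001]
contact_force: [0.3, 0.3, -2.3]
gripper_width: 34.3
finger_force: 30.0
-6 [253.70189185 258.70546474]
-14 [254.11517952 275.65868637]
-25 [254.67887472 298.78168361]
[250.72088187 328.73796068] [256.73839238 283.19411587]
```

View pics/d2.png

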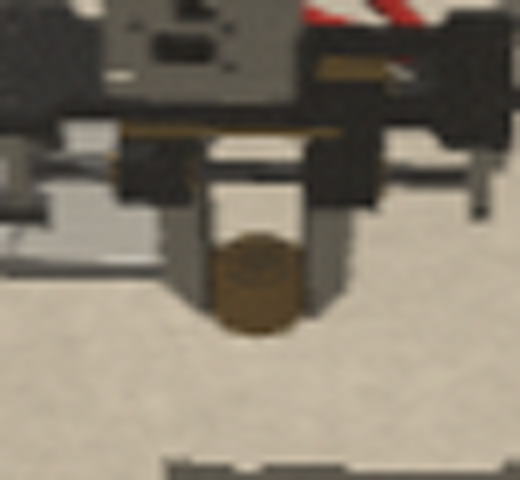

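The die hangs centred between the pads with its underside about 28 mm below the TCP. I carry it to above the stage.

```bash
python3 -m jog '[[0.7,22.8,-5,0,0,0,10],[0.7,22.8,-5,0,0,0,10],[0.7,22.8,-5,0,0,0,10],[0.7,22.8,-5,0,0,0,10],[0.7,22.8,-5,0,0,0,10],[0.7,22.8,-5,0,0,0,10],[0.7,22.8,-5,0,0,0,10],[0.7,22.8,-5,0,0,0,10],[0.7,22.8,-5,0,0,0,10],[0.7,22.8,-5,0,0,0,10],[0,0,0,0,0,0,10],[0,0,0,0,0,0,10]]'
python3 - <<'E'
from h import *
s=robot.camera("side")[:,:,::-1]
c=lambda im,x,y:cv2.resize(im[y:y+60,x:x+65],None,fx=8,fy=8,interpolation=cv2.INTER_CUBIC)
cv2.imwrite("pics/d3.png",c(s,187,130))
o=robot.get_obs()["position"];print(o)
f=lambda X:(proj("side",X)-[187,130])*8+3.5
print("dietop",f(o-[0,0,6]),"mid",f([538.8,250.6,10]),"die at mid top",f([538.8,250.6,32]))
E
```

```text
clock: 5.18
position: [534.0, 251.6, 75.1]
tcp_rot: [0.876, 0.483, -0.002, -0.0]
contact_force: [-0.9, 0.1, -1.8]
gripper_width: 34.4
finger_force: 30.0
[534.70639664 249.72870795  75.53363417]
dietop [237.79766268 190.71996527] mid [253.61013428 300.9523889 ] die at mid top [250.74444834 259.40600702]
```

View pics/d3.png

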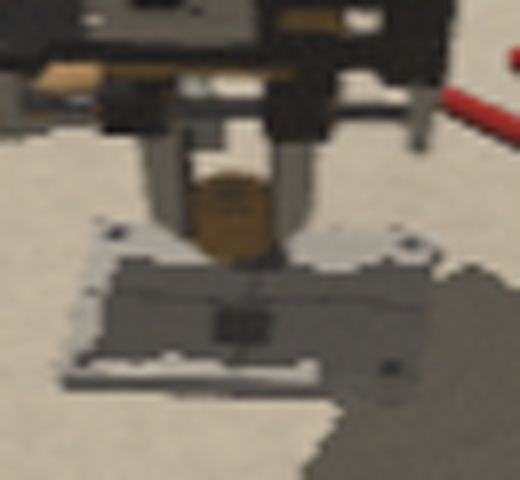

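The die is over the stage, with its top at about (232,195) and the cross at (252,298) in the crop. I correct about 5 mm in x and lower it.

```bash
python3 -m jog '[[3,0.5,-8,0,0,0,10],[2,0.5,-8,0,0,0,10],[0,0,-6,0,0,0,10],[0,0,-4,0,0,0,10],[0,0,-4,0,0,0,10],[0,0,-3,0,0,0,10],[0,0,0,0,0,0,10],[0,0,0,0,0,0,10],[0,0,0,0,0,0,10]]'
python3 - <<'E'
from h import *
s=robot.camera("side")[:,:,::-1]
c=lambda im,x,y:cv2.resize(im[y:y+60,x:x+65],None,fx=8,fy=8,interpolation=cv2.INTER_CUBIC)
cv2.imwrite("pics/d4.png",c(s,187,130))
o=robot.get_obs()["position"];print(o)
f=lambda X:(proj("side",X)-[187,130])*8+3.5
print("dietop",f(o-[0,0,6]),"stops",f([538.8+.54*27,250.6+.84*27,22]),f([538.8-.54*27,250.6-.84*27,22]))
E
```

```text
clock: 5.98
position: [541.4, 251.4, 44.7]
tcp_rot: [0.877, 0.481, 0.0, -0.0]
contact_force: [0.4, 0.5, -3.0]
gripper_width: 33.9
finger_force: 30.0
[541.36244545 251.34820906  44.79584596]
dietop [254.54770985 243.80120515] stops [259.92596126 241.50798072] [243.98531007 316.15244098]
```

View pics/d4.png

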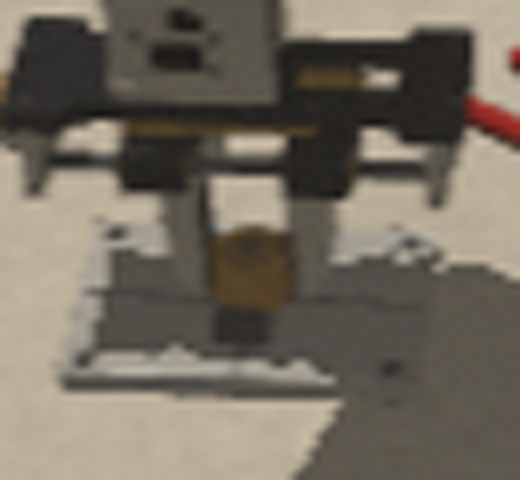

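```bash
python3 -m jog '[[-1,-0.5,-2.5,0,0,0,10],[0,0,-2,0,0,0,10],[0,0,-1.5,0,0,0,10],[0,0,0,0,0,0,10],[0,0,0,0,0,0,10]]'
```

```text
clock: 6.45
position: [540.8, 251.4, 38.9]
tcp_rot: [0.877, 0.481, 0.001, -0.0]
contact_force: [1.8, 2.6, -2.7]
gripper_width: 34.3
finger_force: 30.0
```

A side force of about 3 N along the stage's +y suggests the die is rubbing the -y stop. I ease it that way and seat it.

```bash
python3 -m jog '[[0.8,1.2,0,0,0,0,10],[0,0,0,0,0,0,10],[0,0,-1,0,0,0,10],[0,0,-0.5,0,0,0,10],[0,0,0,0,0,0,10],[0,0,0,0,0,0,10]]'
```

```text
clock: 6.95
position: [540.9, 251.6, 37.7]
tcp_rot: [0.877, 0.481, -0.0, 0.0]
contact_force: [-2.0, 0.1, 5.6]
gripper_width: 34.1
finger_force: 30.0
```

Contact from below at 5.6 N means it is seated, so I release and rise.

```bash
python3 -m jog '[[0,0,0,0,0,0,45],[0,0,0,0,0,0,60],[0,0,0,0,0,0,70],[0,0,0,0,0,0,70],[0,0,0,0,0,0,70],[0,0,15,0,0,0,70],[0,0,25,0,0,0,70],[0,0,35,0,0,0,70],[0,0,40,0,0,0,70],[0,0,0,0,0,0,70]]'
python3 -m jog '[[0,-35,0,0,0,0,70],[0,-35,0,0,0,0.1,70],[0,-35,0,0,0,0.1,70],[0,-35,0,0,0,0.1,70],[0,-35,0,0,0,0.1,70],[0,-35,0,0,0,0.1,70],[0,0,0,0,0,0,70]]'
python3 - <<'E'
from h import *
s=robot.camera("side")[:,:,::-1];t=robot.camera("top")[:,:,::-1]
c=lambda im,x,y:cv2.resize(im[y:y+60,x:x+48],None,fx=8,fy=8,interpolation=cv2.INTER_CUBIC)
cv2.imwrite("pics/d5.png",np.hstack([c(t,170,165),c(s,190,140)]))
f=lambda n,X,o:((proj(n,X)-o)*8+3.5).round(0)
for b in("top","side"):
  o=[170,165] if b=="top" else [190,140]
  print(b,"dietop",f(b,[538.8,250.6,32],o),"stops",f(b,[538.8+.54*27,250.6+.84*27,22],o),f(b,[538.8-.54*27,250.6-.84*27,22],o))
E
```

```text
clock: 7.78
position: [545.9, 254.0, 160.0]
tcp_rot: [0.877, 0.481, 0.006, 0.0]
contact_force: [1.0, 1.0, -0.1]
gripper_width: 64.5
finger_force: 0.0
clock: 8.37
position: [541.0, 31.9, 152.2]
tcp_rot: [0.732, 0.681, -0.002, 0.002]
contact_force: [0.6, -1.1, -0.3]
gripper_width: 64.5
finger_force: 0.0
top dietop [197. 234.] stops [150. 206.] [250. 267.]
side dietop [227. 179.] stops [236. 162.] [220. 236.]
```

View pics/d5.png

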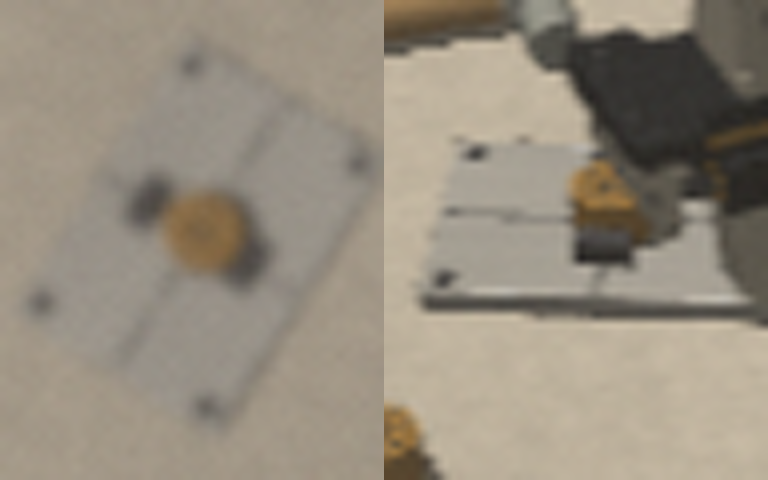

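```bash
python3 -m jog '[[-2,-18,0,0,0,0.12,70],[-2,-18,0,0,0,0.12,70],[-2,-18,0,0,0,0.12,70],[-2,-18,0,0,0,0.12,70],[-2,-18,0,0,0,0.12,70],[-2,-18,0,0,0,0.12,70],[-2,-18,0,0,0,0.12,60],[-2,-18,0,0,0,0.12,60],[-2,-18,0,0,0,0.12,60],[-2,-18,0,0,0,0.12,60],[-2,-18,0,0,0,0.12,60],[0,-16,0,0,0,0.12,60]]'
python3 - <<'E'
from h import *
print(robot.get_obs()["qpos"].round(2))
def blob(n):
    im=robot.camera(n)[:,:,::-1];h=cv2.cvtColor(im,cv2.COLOR_BGR2HSV)
    c=proj(n,[538.8,250.6,21]);x0,y0=(c-12).astype(int);sub=h[y0:y0+25,x0:x0+25]
    m=(sub[...,1]>95)&(sub[...,0]<30);ys,xs=np.nonzero(m);print(n,len(xs),xs.min()+x0,xs.max()+x0,ys.min()+y0,ys.max()+y0,xs.mean()+x0,ys.mean()+y0);return im
t=blob("top");s=blob("side")
for n,z in(("top",32),("top",21),("side",21),("side",32),("side",10)):print(n,z,proj(n,[538.8,250.6,z]).round(1))
c=lambda im,x,y:cv2.resize(im[y:y+44,x:x+48],None,fx=8,fy=8,interpolation=cv2.INTER_CUBIC)
cv2.imwrite("pics/d6.png",np.hstack([c(t,170,172),c(s,190,144)]))
E
```

```text
clock: 9.47
position: [519.5, -171.2, 152.1]
tcp_rot: [0.095, 0.995, 0.0, -0.0]
contact_force: [0.1, 0.4, -0.3]
gripper_width: 54.8
finger_force: 0.0
[ 0.42  0.42 -0.19  1.9   0.1   0.83  1.56]
top 62 191 199 190 197 195.11290322580646 193.53225806451613
side 74 213 223 160 169 218.14864864864865 163.97297297297297
top 32 [194.2 193.8]
top 21 [194.6 194.1]
side 21 [218.1 164.6]
side 32 [217.9 162. ]
side 10 [218.3 167.2]
```

View pics/d6.png

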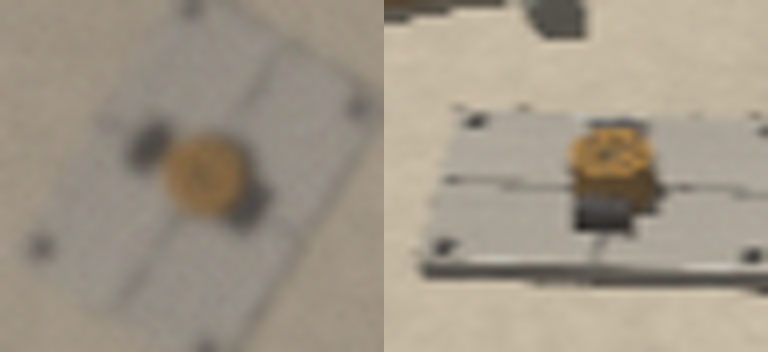

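The die sits flat between the stops, with the side blob on the expected column and the top blob within about 3 mm. Next I align over the notched glass and descend.

```bash
python3 -m jog '[[0.5,-4,0,0,0,0.1,60],[0,-4,-10,0,0,0.1,60],[0,-3,-10,0,0,0.1,60],[0,0,-10,0,0,0.1,60],[0,0,-5,0,0,0.1,60],[0,0,0,0,0,0,60],[0,0,0,0,0,0,60]]'
python3 - <<'E'
from h import *
s=robot.camera("side")[:,:,::-1]
cv2.imwrite("pics/g1.png",cv2.resize(s[205:285,235:325],None,fx=7,fy=7,interpolation=cv2.INTER_CUBIC))
o=robot.get_obs()["position"];print(o)
f=lambda X:((proj("side",X)-[235,205])*7+3).round(0)
print("tip mid",f(o-[0,0,25]),"below at glass top",f([o[0],o[1],56]))
E
```

```text
clock: 10.15
position: [520.1, -180.9, 117.0]
tcp_rot: [-0.149, 0.989, 0.001, -0.0]
contact_force: [-0.7, -0.2, 1.4]
gripper_width: 55.0
finger_force: 0.0
[ 520.30922822 -181.3738869   117.38479632]
tip mid [309. 158.] below at glass top [307. 225.]
```

View pics/g1.png

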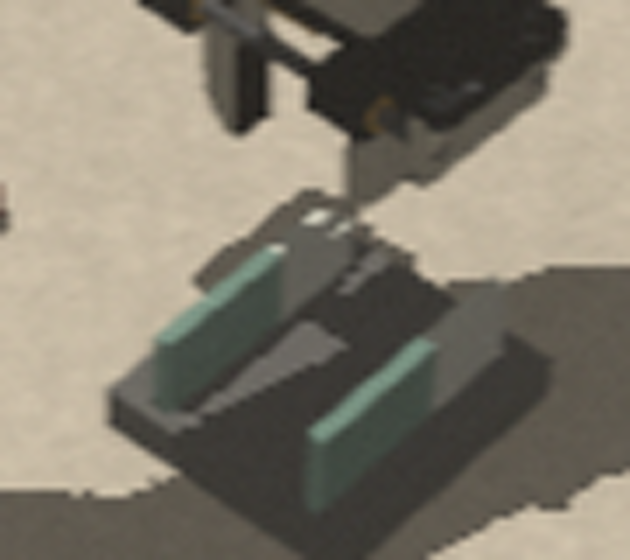

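The TCP projects onto the glass's top edge at (307,225), about midway between the frost line (280,248) and the notch (320,214). I descend and grip.

```bash
python3 -m jog '[[0,0,-18,0,0,0,60],[0,0,-18,0,0,0,60],[0,0,-14,0,0,0.01,60],[0,0,-10,0,0,0,60],[0,0,-5,0,0,0,60],[0,0,0,0,0,0,40],[0,0,0,0,0,0,25],[0,0,0,0,0,0,10],[0,0,0,0,0,0,5],[0,0,0,0,0,0,0],[0,0,0,0,0,0,0],[0,0,0,0,0,0,0]]' 35
python3 -m jog '[[0,0,0,0,0,0,0],[0,0,0,0,0,0,0],[0,0,0,0,0,0,0],[0,0,0,0,0,0,0]]' 35
```

```text
clock: 11.2
position: [519.9, -183.1, 52.6]
tcp_rot: [-0.155, 0.988, -0.0, 0.0]
contact_force: [-0.5, -0.7, 0.3]
gripper_width: 12.9
finger_force: 0.0
clock: 11.53
position: [519.6, -182.2, 52.2]
tcp_rot: [-0.156, 0.988, 0.0, -0.0]
contact_force: [-1.6, 2.8, 2.9]
gripper_width: 7.5
finger_force: 35.0
```

```bash
python3 -m jog '[[0,0,5,0,0,0,0],[0,0,8,0,0,0,0],[0,0,12,0,0,0,0],[0,0,16,0,0,0,0],[0,0,20,0,0,0,0],[0,0,20,0,0,0,0],[0,0,20,0,0,0,0],[0,0,20,0,0,0,0],[0,0,20,0,0,0,0],[0,0,10,0,0,0,0],[0,0,0,0,0,0,0],[0,0,0,0,0,0,0]]' 45
python3 - <<'E'
from h import *
print(robot.get_obs()["qpos"].round(2))
s=robot.camera("side")[:,:,::-1]
cv2.imwrite("pics/g2.png",cv2.resize(s[165:285,235:345],None,fx=5,fy=5,interpolation=cv2.INTER_CUBIC))
o=robot.get_obs()["position"]
f=lambda X:((proj("side",X)-[235,165])*5+2).round(0).tolist()
c,d=np.cos(.312),np.sin(.312)
for x,z in((-55,11),(11,11),(55,-3),(41,-3),(-55,-39)):print((x,z),f(o+[c*(x-28),d*(x-28),z-6]))
E
```

```text
clock: 12.53
position: [519.9, -183.6, 204.0]
tcp_rot: [-0.155, 0.988, -0.001, 0.001]
contact_force: [-0.7, 0.2, -1.3]
gripper_width: 7.9
finger_force: 45.0
[ 0.55  0.36 -0.31  1.85  0.14  0.94  2.05]
(-55, 11) [116.0, 231.0]
(11, 11) [204.0, 169.0]
(55, -3) [259.0, 149.0]
(41, -3) [241.0, 162.0]
(-55, -39) [116.0, 305.0]
```

View pics/g2.png

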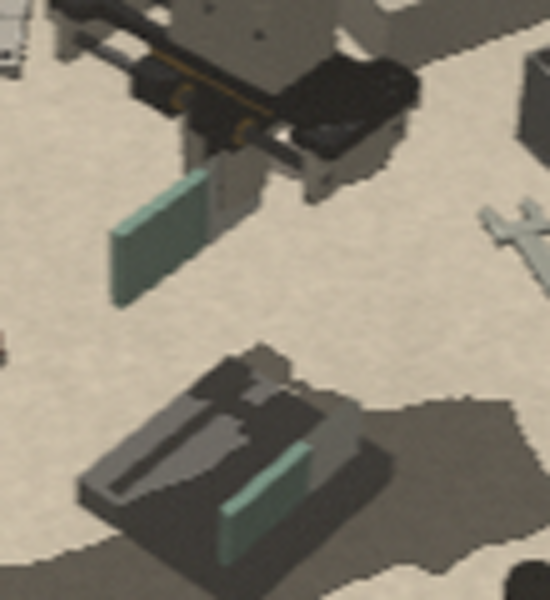

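The glass hangs as modelled: the predicted clear-end corners at (116,231) and (116,305) match, so the grip is at about x = +27. I now carry it to the stage, yawing by -75°.

```bash
python3 -m jog '[[3,28,2,0,0,-0.109,0],[3,31,2,0,0,-0.109,0],[3,32,2,0,0,-0.109,0],[3,32,2,0,0,-0.109,0],[3,32,2,0,0,-0.109,0],[3,32,2,0,0,-0.109,0],[3,32,2,0,0,-0.109,0],[3,32,2,0,0,-0.109,0],[3,32,2,0,0,-0.109,0],[3,32,2,0,0,-0.109,0],[3,32,0,0,0,-0.109,0],[3,29,0,0,0,-0.109,0]]'
python3 -m jog '[[0,0,0,0.0618,-0.0952,0,0],[0,0,0,0.0618,-0.0952,0,0],[0,0,0,0.0618,-0.0952,0,0],[0,0,0,0.0618,-0.0952,0,0],[0,0,0,0.0618,-0.0952,0,0],[0,0,0,0.0618,-0.0952,0,0],[0,0,0,0.0618,-0.0952,0,0],[0,0,0,0.0618,-0.0952,0,0],[0,0,0,0,0,0,0],[0,0,0,0,0,0,0],[0,0,0,0,0,0,0]]'
cat > w.py <<'E'
from h import *
from scipy.spatial.transform import Rotation as R
o=robot.get_obs();M=R.from_quat(o["tcp_rot"]).as_matrix();z=-M[:,2];y=M[:,1];x=np.cross(y,z)
w=o["position"]-58*x-21*z
print("window",w.round(1),"yf",y.round(3),"xf",x.round(3),"tilt y-vert",np.degrees(np.arccos(y[2])).round(1),"q",o["qpos"].round(2),o["finger_force"],o["contact_force"].round(1))
E
python3 w.py
```

```text
clock: 13.58
position: [554.6, 194.8, 221.5]
tcp_rot: [0.48, 0.878, -0.001, -0.001]
contact_force: [1.2, 0.5, -0.8]
gripper_width: 7.7
finger_force: 45.0
clock: 14.5
position: [546.5, 205.5, 220.4]
tcp_rot: [0.446, 0.841, 0.279, 0.126]
contact_force: [-1.3, 0.0, -0.6]
gripper_width: 7.7
finger_force: 45.0
window [523.1 260.6 205.5] yf [0.68  0.446 0.582] xf [ 0.57  -0.821 -0.037] tilt y-vert 54.4 q [ 0.01  0.18 -0.32  2.23 -0.82  0.22  1.07] 44.96862351894379 [-1.3  0.  -0.6]
```

The tilt stopped at j6's limit, with y 54° from vertical. I rotate the heading so that the lean is more sideways and moves away from the limit.

```bash
python3 -m jog '[[5.7,1.8,-3,0,0,0.09,0],[5.7,1.8,-3,0,0,0.09,0],[5.7,1.8,-3,0,0,0.09,0],[5.7,1.8,-3,0,0,0.09,0],[5.7,1.8,-3,0,0,0.09,0],[5.7,1.8,-3,0,0,0.09,0],[5.7,1.8,-3,0,0,0.09,0],[5.7,1.8,-3,0,0,0.09,0],[0,0,0,0,0,0,0],[0,0,0,0,0,0,0]]'; python3 w.py
```

```text
clock: 15.33
position: [592.9, 219.7, 196.2]
tcp_rot: [0.123, 0.944, 0.306, 0.019]
contact_force: [-0.1, -0.1, -0.6]
gripper_width: 7.9
finger_force: 45.0
window [539.1 245.8 181.3] yf [0.22  0.783 0.582] xf [ 0.969 -0.244 -0.038] tilt y-vert 54.4 q [ 0.23  0.48 -0.4   1.89 -0.65  0.71  1.68] 44.96841073036194 [-0.1 -0.1 -0.6]
```

```bash
python3 -m jog '[[0,0.2,-6,0.049,-0.022,0,0],[0,0.2,-7,0.049,-0.022,0,0],[0,0.3,-7,0.049,-0.022,0,0],[0,0.3,-7,0.049,-0.022,0,0],[0,0,-5,0,0,0,0],[0,0,0,0,0,0,0],[0,0,0,0,0,0,0],[0,0,0,0,0,0,0]]'; python3 w.py
python3 - <<'E'
from h import *
s=robot.camera("side")[:,:,::-1]
cv2.imwrite("pics/f1.png",cv2.resize(s[110:210,160:290],None,fx=5,fy=5,interpolation=cv2.INTER_CUBIC))
from w import w,x,y,z
f=lambda X:((proj("side",X)-[160,110])*5+2).round(0).tolist()
for a,b in((-25,25),(-25,-25),(41,-25),(41,25)):print(a,b,f(w+a*x+b*z))
E
```

```text
clock: 16.0
position: [592.5, 221.9, 166.2]
tcp_rot: [0.109, 0.908, 0.402, 0.049]
contact_force: [-0.7, 0.9, -0.1]
gripper_width: 7.8
finger_force: 45.0
window [539.9 250.7 151.9] yf [0.157 0.653 0.741] xf [ 0.972 -0.237  0.003] tilt y-vert 42.2 q [ 0.46  0.63 -0.59  1.97 -0.92  0.61  2.1 ] 44.96869504451752 [-0.7  0.9 -0.1]
window [540.  250.8 152.1] yf [0.156 0.653 0.741] xf [ 0.972 -0.236  0.003] tilt y-vert 42.2 q [ 0.46  0.63 -0.59  1.97 -0.92  0.61  2.1 ] 44.96886670589447 [ 0.8  1.3 -1. ]
-25 25 [249.0, 110.0]
-25 -25 [241.0, 124.0]
41 -25 [339.0, 109.0]
41 25 [349.0, 95.0]
```

View pics/f1.png

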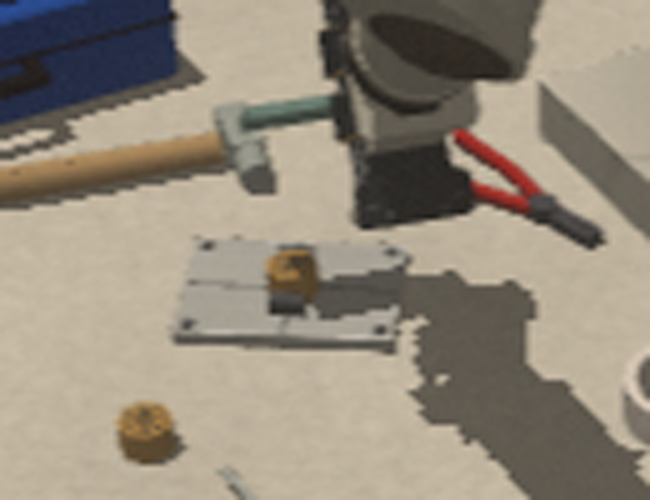

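The side view shows the glass's clear end at (243,115), as predicted, and the die still between the stops. I let the arm settle and hand in.

```bash
python3 -m jog '[[0,0,0,0,0,0,0],[0,0,0,0,0,0,0],[0,0,0,0,0,0,0],[0,0,0,0,0,0,0],[0,0,0,0,0,0,0],[0,0,0,0,0,0,0]]'; python3 -c "
from rig import robot
print(robot.hand_in())"
```

```text
clock: 16.55
position: [592.4, 220.9, 165.1]
tcp_rot: [0.109, 0.907, 0.403, 0.049]
contact_force: [-0.1, -0.7, -1.4]
gripper_width: 7.7
finger_force: 45.0
the job is handed in; nothing more can be done
None
```

I handed the job in at 16.6 s, without a verdict returned: the die sits between the stops, about 3 mm off centre by the camera images, and the notched glass is held by its frosted end with its clear end above it, about 152 mm up, long edges level, label face 42° from straight up.

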